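# Turn the filter frame that was put in back to front

### The arm

A 6-joint arm with a two-finger parallel gripper is mounted at the origin on the work surface. World frame = base frame: x ahead of the robot, y to its left, z up, the work surface at z = 0. Lengths are in m, angles in degrees, forces in N, time in s.
With the tool pointing down it reaches from about 0.25 to 0.725 m from the base axis. Payload 9.7 kg.
Tool frame: the origin (TCP) lies midway between the tips of the shut fingers; the grasp point (between the pads) lies 19 mm behind it (robot.hold_point_z is the z of the grasp point in the tool frame, in m); z points along the fingers, x is the direction in which the jaws open and shut, and the axes are right-handed (so a half turn about z gives the same grasp; the last joint's range is limited). The gripper opens to 85 mm and grips with 20 to 120 N. Pads are 22 mm wide; open, the fingers measure 114 mm over their backs; the gripper's body (76 mm by 85 mm) begins 54 mm behind the grasp point. The pads swing forward as they close: fully open they stand 13 mm farther back than shut.
Start: joints at [70.76, 4.979, 10.078, 95.1, 0, 90], TCP at [0.181, 0.519, 0.231] pointing down, gripper open.
Joint ranges: [-179.16, 179.16], [-48.56, 103.87], [-65.8, 70.77], [-126.05, 130.52], [-82.76, 87.17], [-180, 180]. Speed limits (degrees/s): [127.2, 127.2, 147.25, 180, 180, 180].

### API

Orientations are given as [roll, pitch, yaw] about the fixed x, y, z axes, in that order (R = Rz(yaw) Ry(pitch) Rx(roll)).
In Python, from bench import robot gives the robot as it stands.
- The arm moves only by the tool servo_tool, never from a script. Its argument "plan" is text: rows parted by semicolons, each of 4 numbers parted by spaces: the shift along the world's x, y, z in mm, then the turn about the world's z in rad. In form: dx dy dz roll; .... A call has 1 to 8 rows; each row shifts and turns the pose as measured when the row begins; what a row does not reach is not made up. A row lasts 1/10 s, in which the tool goes at most 50 mm and 8.59 degrees, less where a joint would pass 70% of its speed; a pose out of reach is approached as far as the arm can. A call is refused whole if a number of a shift passes 50 or a number of a turn 0.15, either way. A call with a gripper value outside its range is refused whole. "hand" is the closure, from 0 (fully open) to 1 (shut), set as the call begins (left out, the last holds). The fingers move at their own pace and stop on an object; "squeeze" is the grip in N (left out, the last holds). Time passes only in rows, so rows that do not move let the fingers close. It gives the time, the measured TCP pose, the force and the opening at its end, in the units of the state.
- robot.read_state(): the state, without advancing time (a new reading comes with each control period).
- robot.camera(name): name is "scene" or "top"; returns the picture (420x560x3 uint8, blue, green, red); there is no depth.
- robot.camera_model(name): a dict with "fovy" (degrees; the focal length in pixels is half the picture's height over the tangent of half this angle, whatever the lens; pixels are square), "cx", "cy" (the principal point, pixels), "D" ([k1, k2, p1, p2, k3] as OpenCV has them; the pictures are not rectified), "view" (4x4, takes a point from world to camera coordinates). Camera axes: x right, y up, looking along -z (the intrinsics and any distortion apply to the point x, -y, -z); pixel columns grow to the right and rows downward; lengths in m; the calibration is good to about 2 mm. A picture is of the moment at which its call begins. camera_model takes no time and is no camera call.
- robot.close_job(): hands the job in, once; it reports no verdict.
Trained networks look in the newest picture that a camera, given by its name, has taken for a name from the list of things; names that differ only in an ending like _2 or _b are one class to them, and where a whole thing is asked for, a point or a joint stands for the part that bears it (a point fixed in the world has none). Each returns a list of dicts, best first, with "conf" (0 to 1); they miss things now and then, are a little off and sometimes report something else, mostly with a low value. They report only what shows in the picture. A call takes as long as a camera call.
- robot.find_in(camera, target): "extent" ([left, top, right, bottom] in pixels, round what is visible of it).
- robot.silhouettes(camera, target): "mask" (420x560 bool, what is visible of it) and "extent" ([left, top, right, bottom] in pixels, round what is visible of it).
- robot.place_of(camera, target): "point" ([column, row] in pixels: a listed point, or the origin of a listed thing).
The state is a dict: "time_s": time; "joint_pos": joint angles; "qd": joint speeds; "joint_efforts": joint torques, N m; "eef_pos": TCP position; "eef_rot": TCP orientation; "ft_force": force on the tool from outside, world axes, zero at the start; "wrist_torque": the same for the moment, N m; "gripper_width": finger opening in m.
Only numpy, scipy, OpenCV 4.12 (cv2) and the standard library are available. Lean on these libraries where they do the work, as an engineer would, in place of code of your own. Each camera call takes 0.05 s, during which the arm holds its last target. There are 200 camera calls.

### The job

One of the two filter frames in the microscope's light source stands back to front, with its pull tab towards the hatch hinge instead of the latch end. Press the latch button and let the sprung hatch swing fully open by itself, lift that frame clear out, turn it end for end and lower it (do not drop it) fully home in its own slot, so that its tab stands at the latch end like the other frame's. Then push the hatch shut until it latches, leaving the other frame in its slot and the things on the bench alone.

Things in the scene. Friction and masses are not known exactly. Their poses are not given: they have to be found in the camera images.
- light_source: The light source, a fixed white and black metal box on rubber feet, 122 mm high, with a filter bay in its top under the hatch. Origin: on the bench below the centre of the bay; z up. In its own axes the box runs x -135 to +85 mm, y -145 to +100 mm; +x is the beam direction (round light outlet, knob), the hatch hinge is at the +y end, the latch button at the -y end.
- bay_floor (a point): Centre of the bay floor, 82 mm above the bench, axes of light_source. The bay is 132 mm (x) by 140 mm (y), its rim 40 mm above this floor. Two slots run along y in the floor, centred at x -25 and x +25 mm, y 0: each 15 mm wide, 126 mm long, 48 mm deep, with a 3 mm lead-in bevel round the mouth.
- latch_top (a point): Centre of the top of the grey push button, 48 mm (x) by 22 mm (y), 132 mm above the bench at light_source x 0, y -118 mm; the shut hatch ends 29 mm from its near side. Pressed straight down: travel 7 mm, 2 N at first to 6 N at the bottom; the hatch is set free at about 5 mm. It springs back up when let go.
- hatch (a joint): Angle of the hatch: 0 shut, 1.92 rad fully open. A metal plate 4 mm thick, 144 mm (x) by 156 mm from hinge to free edge, lying on the rim when shut (top at 126.5 mm). Once unlatched, a spring swings it open in one or two seconds and holds it there, leaning outward over the +y end, edge about 271 mm above the bench at light_source y +133 mm.
- hatch_hinge (a point): Middle of the hatch's hinge line, which runs along light_source x at y +78 mm, 124.5 mm above the bench. To shut the hatch, push its outer face over from the +y side (under 2 N at the free edge), following the arc, then press down near the free edge with about 6 to 12 N: the catch snaps in by itself. Latched, it stays below 0.02 rad.
- hatch_edge (a point): Middle of the hatch's free edge, on the outer (upper) face. Its axes turn with the hatch.
- frame1_tab (a point): Middle of the pull tab of the frame that stands back to front (in either slot), a loose aluminium plate, 0.08 to 0.15 kg: body 120 mm long (its y), 12 mm thick (its x), 52 mm high with two round windows; tab 12 mm thick, 40 mm long, 32 mm high, on top, centred 16 mm off the frame's middle towards its +y end. The point is 70 mm above the underside, 14 mm below the tab's top.
- frame2_tab (a point): The same point on the other frame, identical, which stands the right way round in the other slot. Home, a frame's point is 104 mm above the bench and its body stands 4 mm out of the bay floor. Right way round: its +y along light_source -y, tab at y -16 mm; wrong: the opposite, tab at y +16 mm. Beside a tab are 35 mm to the bay wall, 38 mm to the other frame's tab when both are right.
- objective_center (a point): Centre of a bystander: microscope objective standing on the bench, 42 mm across, 62 mm high.
- slide_box_center (a point): Centre of a bystander: flat closed slide box, 92 by 172 by 34 mm high.
- lens_cleaner_center (a point): Centre of a bystander: small upright bottle, 48 mm across, 120 mm high.

How it is judged (in metres and radians):
On the way, in this order (a step that is already met when the one before it is completed fails the run):
1. the hatch has sprung fully open (value of joint hatch above 1.8 rad), for 0.2 s.
2. the back-to-front frame is lifted clear out of its slot (z of frame1_tab in the frame of light_source above 0.158 m), for 0.1 s.
3. it is home in its slot with its tab at the latch end, and let go, before the hatch is shut (y of frame1_tab in the frame of light_source below -0.01 m and z of frame1_tab in the frame of light_source below 0.107 m and contact force between the fingers and frame1 below 0.2 N and value of joint hatch above 0.5 rad), for 0.1 s.
At the end, for the whole second after the job is handed in: The hatch is shut and latched (below 0.03 rad); the turned frame is home in its slot (tab point within 3 mm of its home height, tab at the latch end within 6 mm of its place, upright within 0.06 rad) beside the other frame, which is still home with its tab at the latch end; all at rest and let go (value of joint hatch below 0.03 rad and y of frame1_tab in the frame of light_source between -0.022 and -0.01 m and z of frame1_tab in the frame of light_source between 0.101 and 0.107 m and horizontal distance between frame1_tab and frame2_tab between 0.044 and 0.056 m and angle between frame1_tab's own z axis and vertical below 0.06 rad and y of frame2_tab in the frame of light_source below -0.01 m and z of frame2_tab in the frame of light_source below 0.107 m and linear speed of frame1 below 0.02 m/s); the robot touches nothing.
It fails at once if the robot drives or catches the hatch while it swings open (velocity of joint hatch above 0.5 rad/s and value of joint hatch above 0.3 rad and contact force between any of the fingers, the arm and hatch above 5 N).
It fails at once if the frame is dropped (falls freely by more than about 10 mm) (linear speed of frame1 above 0.45 m/s and contact force between the fingers and frame1 below 0.2 N).
It fails at once if the other frame is pulled out of its slot (moved by more than 10 mm) (distance of frame2_tab from where it was at the start of the episode above 0.01 m).
It fails at once if a bystander is moved by more than 20 mm (distance of any of objective_center, slide_box_center, lens_cleaner_center from where it was at the start of the episode above 0.02 m).
It also fails if it takes over 72 s, if anything falls off the work surface, if the arm or the gripper's body presses on something with over 40 N, if the wrist force passes 120 N, or if a joint passes its speed limit or range.

## Working session

There is one attempt and no reset: what is moved stays moved. The work goes in short steps, Python scripts to look and compute and a tool call to move; the robot and the scene stay as the last step left them, time stands still between calls to the robot, and variables do not carry over. Pictures are saved under pics/ and viewed, about 8 in all and at most 12, crops included, and the job is handed in when it is done.

Besides the shell and the picture viewer there is one more tool, called after "Request:" as name(argument=value, ...) on one line, values as JSON. servo_tool: Moves the arm, as the interface text tells. Its arguments: {"type":"object","properties":{"plan":{"type":"string"},"hand":{"type":"number"},"squeeze":{"type":"number"}},"required":["plan"]}

```bash
mkdir -p pics; ls; cat > h.py <<'E'
import numpy as np, cv2
from bench import robot
def cam(n):
    m=robot.camera_model(n); f=210/np.tan(np.radians(m['fovy'])/2)
    return np.array([[f,0,m['cx']],[0,f,m['cy']],[0,0,1]]),np.array(m['D'],float),np.array(m['view'])
S=np.diag([1,-1,-1.])
def proj(n,P):
    K,D,V=cam(n); P=np.atleast_2d(P); c=(P@V[:3,:3].T+V[:3,3])@S
    return cv2.projectPoints(c,np.zeros(3),np.zeros(3),K,D)[0][:,0]
def onz(n,px,z):
    K,D,V=cam(n); u=cv2.undistortPoints(np.array(px,float).reshape(-1,1,2),K,D)[:,0]
    d=np.c_[u,np.ones(len(u))]@S@V[:3,:3]; o=-V[:3,:3].T@V[:3,3]
    return o+d*((z-o[2])/d[:,2])[:,None]
E
python3 - <<'E'
from h import *
for n in('scene','top'):
    im=robot.camera(n); cv2.imwrite(f'pics/{n}0.png',im)
    V=cam(n)[2]; print(n,(-V[:3,:3].T@V[:3,3]).round(3),(-V[2,:3]).round(2))
    for t,z in(('light_source',0),('latch_top',.132),('hatch_hinge',.1245),('hatch_edge',.1265),('objective_center',.031),('slide_box_center',.017),('lens_cleaner_center',.06)):
        for r in robot.place_of(n,t)[:2]: print(t,round(r['conf'],2),np.round(r['point'],1),onz(n,[r['point']],z)[0].round(3))
E
```

```text
pics
scene [ 0.922 -0.65   1.061] [-0.32  0.56 -0.76]
light_source 0.7 [298.4 245.2] [0.596 0.029 0.   ]
latch_top 0.52 [280.7 251.6] [ 0.606 -0.094  0.132]
hatch_hinge 0.82 [309.7 200.8] [0.593 0.1   0.124]
hatch_edge 0.65 [290.1 238.9] [ 0.606 -0.044  0.127]
objective_center 0.9 [173.2 335.8] [ 0.457 -0.383  0.031]
slide_box_center 0.62 [342.4 150.4] [0.553 0.448 0.017]
lens_cleaner_center 0.89 [241.  367.5] [ 0.655 -0.378  0.06 ]
top [0.296 0.022 1.276] [ 0.2   0.01 -0.98]
latch_top 0.47 [327.5 177.6] [ 0.603 -0.074  0.132]
hatch_hinge 0.6 [255.8 180. ] [0.597 0.121 0.125]
hatch_edge 0.89 [312.9 172. ] [ 0.62  -0.035  0.127]
objective_center 0.76 [430.3 235.2] [ 0.459 -0.382  0.031]
slide_box_center 0.6 [149.7 198.3] [0.567 0.451 0.017]
slide_box_center 0.51 [329.2 177.7] [ 0.633 -0.089  0.017]
lens_cleaner_center 0.69 [426.7 165. ] [ 0.663 -0.374  0.06 ]
```

```bash
python3 -c "
import cv2
a=cv2.imread('pics/scene0.png')[120:420,120:420];b=cv2.imread('pics/top0.png')[90:290,100:460]
cv2.imwrite('pics/c1.png',cv2.resize(a,(600,600)));cv2.imwrite('pics/c2.png',cv2.resize(b,None,fx=2.2,fy=2.2))"
```

```text
(no output)
```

View pics/c1.png

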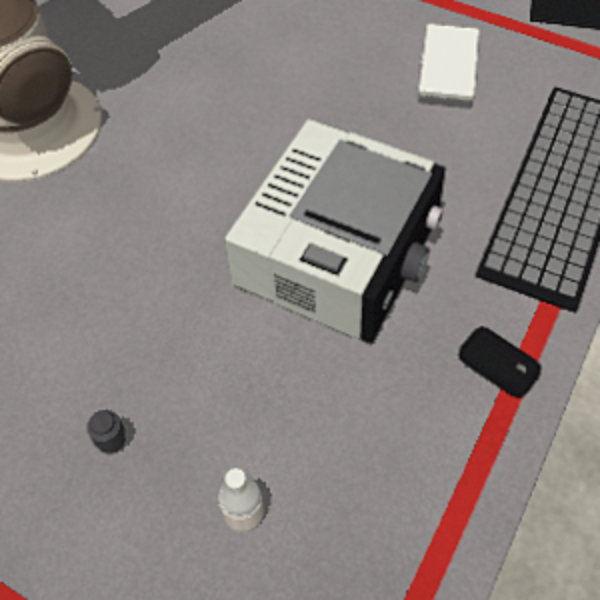

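View pics/c2.png

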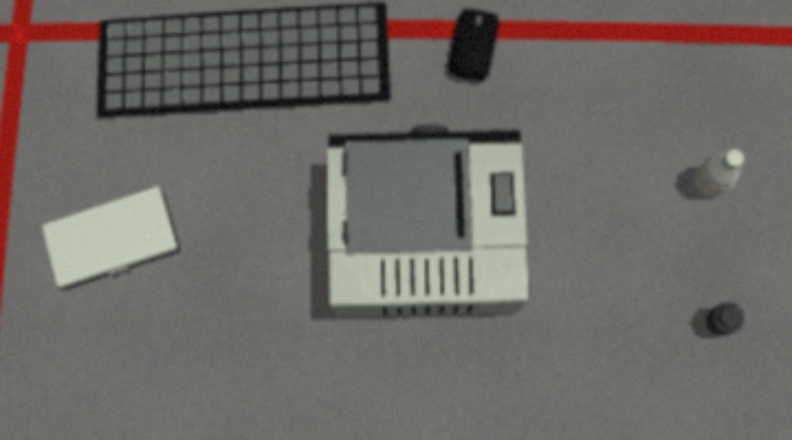

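Both views show the box nearly aligned with the world, latch button towards -y and hinge towards +y. I'll fit the pose from picked corners.

```bash
cat > fit.py <<'E'
from h import *
from scipy.optimize import least_squares
L=[[85,-145,122],[-135,-145,122],[-135,100,122],[85,100,122],[0,-118,132],[72,-78,126.5],[-72,-78,126.5]]
T=np.array([[522,132],[527,300],[330,305],[328,135],[503,194],[467,138],[471,251]])/2.2+[100,90]
Sc=np.array([[366,308],[229,242],[312,121],[443,166],[324,258],[390,252],[294,217]])/2.+120
L=np.array(L)/1e3
def W(p,q):
    c,s=np.cos(p[2]),np.sin(p[2]); return np.array(q)@np.array([[c,s,0],[-s,c,0],[0,0,1]])+[p[0],p[1],0]
f=lambda p:np.r_[proj('top',W(p,L))-T,proj('scene',W(p,L))-Sc].ravel()
r=least_squares(f,[.6,.03,0],loss='soft_l1')
print(r.x.round(4)); print(r.fun.reshape(-1,2).round(1).tolist())
for n in('top','scene'):
    P=T if n=='top' else Sc
    g=least_squares(lambda p:(proj(n,W(p,L))-P).ravel(),[.6,.03,0],loss='soft_l1');print(n,g.x.round(4))
p=r.x
for k,q in dict(latch=[0,-.118,.132],s1=[.025,.016,.104],s2=[-.025,.016,.104],hinge=[0,.078,.1245],edge=[0,-.078,.1265]).items(): print(k,W(p,q).round(4))
print({k:np.round(v,3).tolist() for k,v in robot.read_state().items() if k!='joint_efforts'})
E
python3 fit.py
```

```text
[0.6001 0.0389 0.0295]
[[0.0, -1.4], [1.4, 0.4], [-0.4, 0.1], [0.4, -0.8], [0.6, -0.9], [1.3, 0.3], [1.2, -0.1], [5.5, -4.5], [-1.9, -3.0], [-0.9, -2.6], [3.3, -0.3], [0.8, -2.1], [-0.2, 0.8], [-1.5, -1.2]]
top [0.5993 0.0406 0.0274]
scene [0.6027 0.0333 0.0313]
latch [ 0.6036 -0.0791  0.132 ]
s1 [0.6246 0.0556 0.104 ]
s2 [0.5747 0.0541 0.104 ]
hinge [0.5978 0.1168 0.1245]
edge [ 0.6024 -0.0391  0.1265]
{'time_s': 0.8, 'joint_pos': [70.761, 4.975, 10.078, 95.1, 0.0, 90.001], 'qd': [-0.026, 0.114, -0.015, -0.065, 0.035, -0.013], 'eef_pos': [0.181, 0.519, 0.231], 'eef_rot': [-180.0, -0.003, 70.759], 'ft_force': [0.248, 0.227, -0.29], 'wrist_torque': [-0.001, 0.013, 0.009], 'gripper_width': 0.085}
```

Request:
servo_tool(plan="26 -38 0 -0.15; 26 -38 0 -0.15; 26 -38 0 -0.15; 26 -38 0 -0.15; 26 -38 0 -0.15; 26 -38 0 -0.15; 26 -38 0 -0.15; 26 -38 0 -0.15", hand=1)

```text
time_s: 1.6
eef_pos: [0.3913, 0.2075, 0.2301]
eef_rot: [-179.9, -0.1, 1.8]
ft_force: [1.5, 1.6, 0.2]
gripper_width: 0.0
```

Request:
servo_tool(plan="26 -37 0 0; 26 -37 0 0; 26 -37 0 0; 26 -37 0 0; 27 -37 0 0; 27 -37 0 0; 27 -37 -20 0; 27 -35 -40 0")

```text
time_s: 2.4
eef_pos: [0.6059, -0.0949, 0.1822]
eef_rot: [-179.9, -0.8, 1.3]
ft_force: [-0.4, -0.3, 0.2]
gripper_width: -0.0003
```

Request:
servo_tool(plan="0 8 -10 0.007; 0 2 -15 0; 0 0 -15 0; 0 0 -6 0")

```text
time_s: 2.8
eef_pos: [0.6064, -0.0888, 0.1286]
eef_rot: [-179.9, -0.5, 1.4]
ft_force: [0.2, -1.1, 4.4]
gripper_width: -0.0
```

Request:
servo_tool(plan="0 1 -3 0; 0 0 -2 0; 0 -1 5 0; 0 -10 10 0")

```text
time_s: 3.2
eef_pos: [0.6062, -0.0971, 0.1415]
eef_rot: [-179.9, -0.6, 1.6]
ft_force: [0.1, 0.0, 0.2]
gripper_width: -0.0002
```

```bash
python3 - <<'E'
from h import *
cv2.imwrite('pics/s1.png',robot.camera('scene')); cv2.imwrite('pics/t1.png',robot.camera('top'))
cv2.imwrite('pics/c3.png',cv2.resize(cv2.imread('pics/s1.png')[140:320,200:400],None,fx=2.5,fy=2.5))
E
```

```text
(no output)
```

View pics/c3.png

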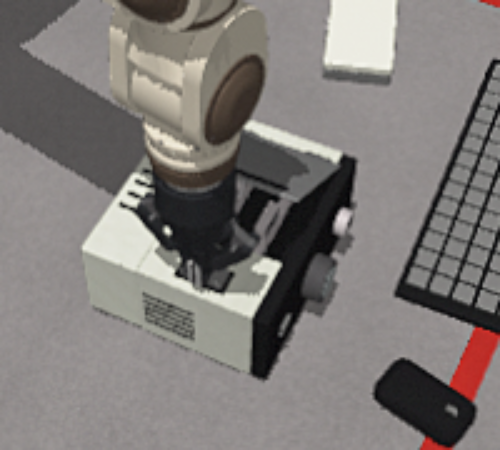

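Request:
servo_tool(plan="0 -5 30 0; -10 -10 40 0; -20 -15 40 0; -30 -20 20 0; -40 -25 0 0; -40 -25 0 0; 0 0 0 0; 0 0 0 0", hand=0.6)

```text
time_s: 4.1
eef_pos: [0.4611, -0.2029, 0.2786]
eef_rot: [179.9, -0.8, 1.4]
ft_force: [-0.4, 0.0, 0.5]
gripper_width: 0.0341
```

Request:
servo_tool(plan="0 0 0 0; 0 0 0 0; 0 0 0 0; 0 0 0 0; 0 0 0 0")

```text
time_s: 4.6
eef_pos: [0.4636, -0.2013, 0.2774]
eef_rot: [180.0, -0.7, 1.6]
ft_force: [0.2, 1.1, -0.3]
gripper_width: 0.0339
```

```bash
python3 - <<'E'
from h import *
for n in('scene','top'):
    im=robot.camera(n); cv2.imwrite(f'pics/{n}2.png',im)
    for t,z in(('frame1_tab',.104),('frame2_tab',.104),('hatch_edge',.271),('hatch_hinge',.1245),('latch_top',.132)):
        for r in robot.place_of(n,t)[:3]: print(n,t,round(r['conf'],2),np.round(r['point'],1),onz(n,[r['point']],z)[0].round(3))
a=cv2.resize(cv2.imread('pics/scene2.png')[150:300,220:390],None,fx=3.5,fy=3.5)
b=cv2.resize(cv2.imread('pics/top2.png')[120:250,200:360],None,fx=4,fy=4)
cv2.imwrite('pics/c4.png',a);cv2.imwrite('pics/c5.png',b)
E
```

```text
scene frame1_tab 0.7 [294.2 210.2] [0.562 0.064 0.104]
scene frame1_tab 0.34 [304.1 229.8] [0.618 0.015 0.104]
scene frame2_tab 0.69 [304.2 228.2] [0.616 0.02  0.104]
scene hatch_edge 0.83 [321.9 147.8] [0.591 0.165 0.271]
scene hatch_edge 0.64 [175.4 337.1] [ 0.57  -0.445  0.271]
scene hatch_hinge 0.61 [311.4 198.7] [0.594 0.109 0.125]
scene latch_top 0.68 [281.7 247.4] [ 0.602 -0.082  0.132]
top frame1_tab 0.48 [276.8 189.7] [0.575 0.064 0.104]
top frame2_tab 0.59 [290.3 176.2] [0.614 0.027 0.104]
top frame2_tab 0.33 [327.4 176. ] [ 0.615 -0.077  0.104]
top hatch_edge 0.78 [232.9 164.7] [0.596 0.165 0.271]
top hatch_hinge 0.59 [257.7 179.5] [0.598 0.116 0.125]
top latch_top 0.48 [329.8 177.6] [ 0.603 -0.081  0.132]
top latch_top 0.21 [285.6 181.5] [0.591 0.039 0.132]
```

View pics/c4.png

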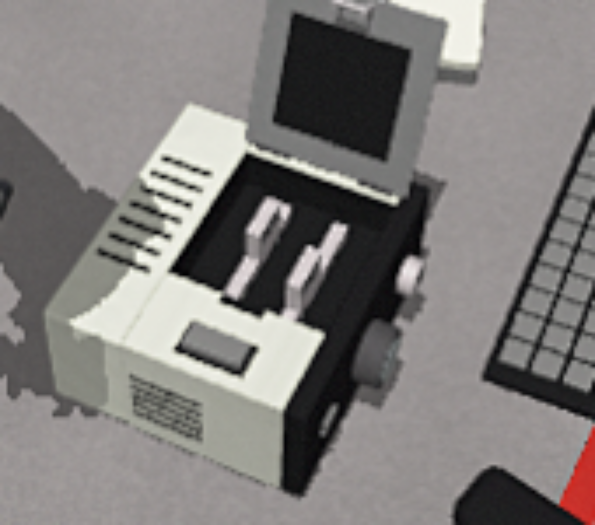

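View pics/c5.png

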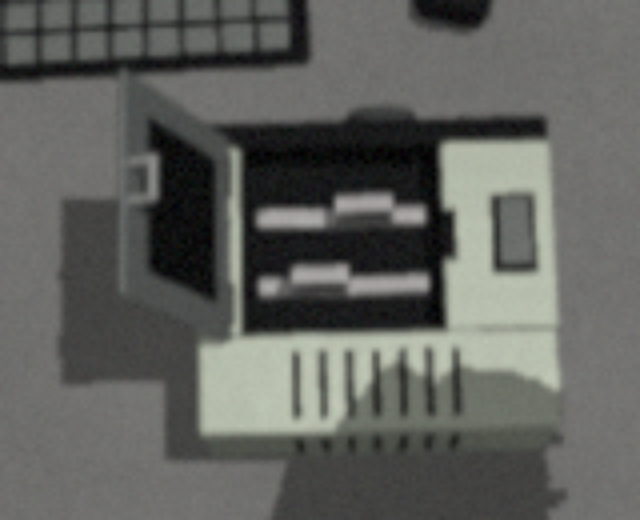

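```bash
python3 - <<'E'
from h import *
t=lambda *a:[[x/4+200,y/4+120] for x,y in a]
s=lambda *a:[[x/3.5+220,y/3.5+150] for x,y in a]
print('top tab1 c, ends',onz('top',t((320,274),(291,274),(350,274)),.118).round(4).tolist())
print('tab2',onz('top',t((364,203),(334,204),(393,202)),.118).round(4).tolist())
print('body ends 1,2',onz('top',t((258,287),(430,283),(257,219),(428,215)),.086).round(4).tolist())
# predicted outlines for tab tops drawn for check
import importlib
def W(p,q):
    c,s_=np.cos(p[2]),np.sin(p[2]); return np.array(q)@np.array([[c,s_,0],[-s_,c,0],[0,0,1]])+[p[0],p[1],0]
p=[.600,.0385,.0285]
for n,o,k in(('top',[200,120],4),('scene',[220,150],3.5)):
    im=cv2.imread('pics/c5.png' if n=='top' else 'pics/c4.png')
    for cx,cy in((-25,16),(25,-16)):
        for z,cc,hl in((118,cy,20),(86,0,60)):
            q=W(p,np.array([[cx-6,cc-hl,z],[cx+6,cc-hl,z],[cx+6,cc+hl,z],[cx-6,cc+hl,z]])/1e3)
            cv2.polylines(im,[((proj(n,q)-o+.5)*k).astype(int)],True,(0,0,255) if z==118 else (0,200,0),1)
    q=W(p,np.array([[-24,-129,132],[24,-129,132],[24,-107,132],[-24,-107,132]])/1e3)
    cv2.polylines(im,[((proj(n,q)-o+.5)*k).astype(int)],True,(255,0,0),1)
    cv2.imwrite(f'pics/o_{n}.png',im)
a=cv2.imread('pics/o_top.png')[150:350,220:580];b=cv2.imread('pics/o_scene.png')[170:390,160:360]
h=np.zeros((400,760,3),np.uint8);h[:222,:400]=cv2.resize(a,(400,222));h[:396,400:760]=cv2.resize(b,(360,396));cv2.imwrite('pics/c6.png',h)
E
```

```text
top tab1 c, ends [[0.5747, 0.0548, 0.118], [0.5746, 0.0747, 0.118], [0.5748, 0.0343, 0.118]]
tab2 [[0.6253, 0.025, 0.118], [0.6245, 0.0458, 0.118], [0.6262, 0.005, 0.118]]
body ends 1,2 [[0.5727, 0.0992, 0.086], [0.5764, -0.0217, 0.086], [0.6222, 0.1009, 0.086], [0.6259, -0.0203, 0.086]]
```

View pics/c6.png

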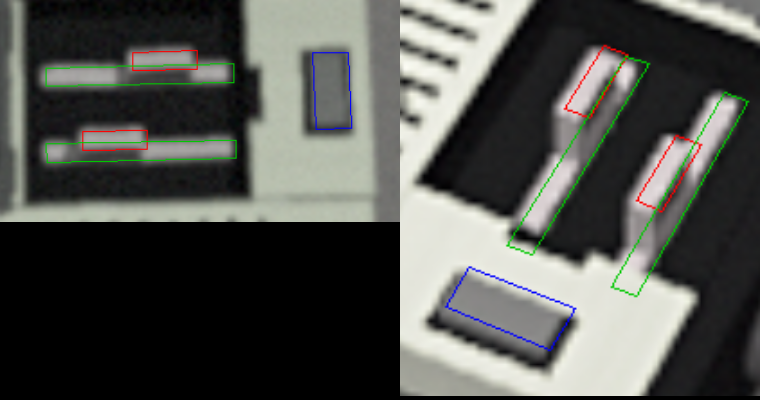

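Frame 1 (back to front) stands in the -x slot, tab about (0.573, 0.055); the hatch is fully open.

Request:
servo_tool(plan="14 34 0 0; 14 34 0 0; 14 34 0 0; 14 34 0 0; 14 34 0 0; 14 34 0 0; 13 34 -10 0; 6 14 -20 0")

```text
time_s: 6.0
eef_pos: [0.569, 0.0579, 0.2498]
eef_rot: [179.9, -1.1, 1.2]
ft_force: [-0.0, -0.4, 0.3]
gripper_width: 0.034
```

Request:
servo_tool(plan="0 0 -10 0; 0 0 0 0")

```text
time_s: 6.2
eef_pos: [0.5686, 0.0598, 0.2364]
eef_rot: [179.9, -0.8, 1.4]
ft_force: [-0.6, 0.2, -0.0]
gripper_width: 0.0343
```

Request:
servo_tool(plan="4 -5 -25 0.006; 0 0 -25 0; 0 0 -25 0; 0 0 -20 0; 0 0 -10 0; 0 0 0 0")

```text
time_s: 6.8
eef_pos: [0.5723, 0.0487, 0.1338]
eef_rot: [179.9, -1.2, 1.4]
ft_force: [-0.5, -1.1, 0.8]
gripper_width: 0.034
```

Request:
servo_tool(plan="0 5 -15 0.005; 0 1 -12 0; 0 0 -10 0; 0 0 -6 0; 0 0 0 0")

```text
time_s: 7.3
eef_pos: [0.5734, 0.0546, 0.0904]
eef_rot: [179.9, -1.4, 1.6]
ft_force: [-0.2, 0.2, 0.1]
gripper_width: 0.0343
```

```bash
python3 - <<'E'
from h import *
for n in('scene','top'):
    cv2.imwrite(f'pics/{n}3.png',robot.camera(n))
a=cv2.resize(cv2.imread('pics/scene3.png')[170:270,240:360],None,fx=4,fy=4)
b=cv2.resize(cv2.imread('pics/top3.png')[140:220,240:330],None,fx=4,fy=4)
h=np.zeros((400,840,3),np.uint8);h[:,:480]=a;h[:320,480:]=b;cv2.imwrite('pics/c7.png',h[:,:800])
E
```

```text
(no output)
```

View pics/c7.png

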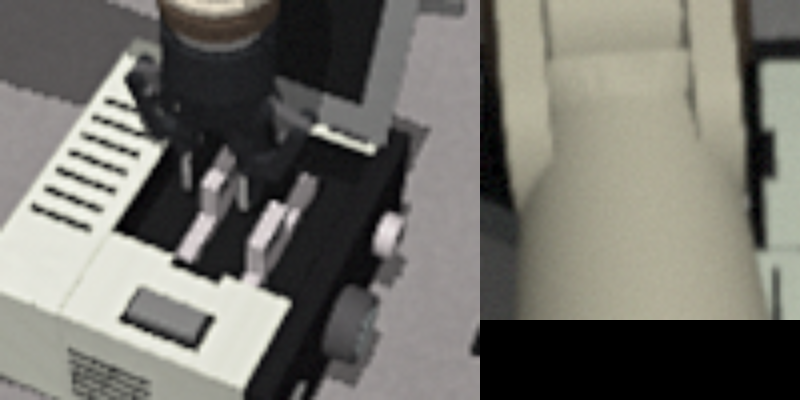

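The fingers straddle the tab with no contact. Closing now.

Request:
servo_tool(plan="0 0 0 0; 0 0 0 0; 0 0 0 0; 0 0 0 0; 0 0 0 0", hand=1, squeeze=40)

```text
time_s: 7.9
eef_pos: [0.5737, 0.0546, 0.0923]
eef_rot: [179.9, -1.5, 1.6]
ft_force: [-0.3, 0.2, -2.0]
gripper_width: 0.0111
```

Request:
servo_tool(plan="0 0 6 0; 0 0 10 0; 0 0 15 0; 0 0 20 0; 0 0 20 0; 0 0 20 0; 0 0 15 0; 0 0 0 0")

```text
time_s: 8.7
eef_pos: [0.5746, 0.0546, 0.2112]
eef_rot: [179.9, -1.9, 1.6]
ft_force: [-0.9, 0.0, -1.5]
gripper_width: 0.0114
```

```bash
python3 - <<'E'
from h import *
print(np.round(robot.read_state()['joint_pos'],1))
E
```

```text
[ 5.5  6.4  9.3 91.  -0.2 93.9]
```

Request:
servo_tool(plan="0 -17 0 0; 0 -17 0 0; 0 0 0 0.15; 0 0 0 0.15")

```text
time_s: 9.1
eef_pos: [0.5745, 0.0175, 0.2114]
eef_rot: [179.9, -2.0, 19.2]
ft_force: [-0.3, 0.5, -1.8]
gripper_width: 0.0113
```

```bash
python3 - <<'E'
from h import *
print(np.round(robot.read_state()['joint_pos'],1))
E
```

```text
[ 1.5  6.   9.  91.   0.5 72.3]
```

Request:
servo_tool(plan="0 0 0 0.15; 0 0 0 0.15; 0 0 0 0.15; 0 0 0 0.15; 0 0 0 0.15; 0 0 0 0.15; 0 0 0 0.15; 0 0 0 0.15")

```text
time_s: 9.9
eef_pos: [0.572, 0.0098, 0.2067]
eef_rot: [-179.8, -1.7, 88.0]
ft_force: [-0.0, -0.6, -1.3]
gripper_width: 0.0112
```

Request:
servo_tool(plan="0 0 0 0.15; 0 0 0 0.15; 0 0 0 0.15; 0 0 0 0.15; 0 0 0 0.15; 0 0 0 0.15; 0 0 0 0.15; 0 0 0 0.15")

```text
time_s: 10.7
eef_pos: [0.5698, 0.0026, 0.2017]
eef_rot: [-179.5, -1.9, 156.7]
ft_force: [0.1, -0.2, -1.3]
gripper_width: 0.0113
```

Request:
servo_tool(plan="1 6 2 0.15; 2 7 3 0.15; 2 7 3 0.136; 0 0 0 0; 0 0 0 0")

```text
time_s: 11.2
eef_pos: [0.5736, 0.0188, 0.207]
eef_rot: [-179.4, -2.1, -178.1]
ft_force: [0.4, 0.6, -0.9]
gripper_width: 0.0113
```

```bash
python3 - <<'E'
from h import *
s=robot.read_state();print(s['eef_pos'].round(4) if hasattr(s['eef_pos'],'round') else s['eef_pos'],s['eef_rot'])
for n in('scene','top'):
    cv2.imwrite(f'pics/{n}4.png',robot.camera(n))
    for t in('frame1_tab','frame2_tab'):
        for r in robot.place_of(n,t)[:2]: print(n,t,round(r['conf'],2),np.round(r['point'],1),onz(n,[r['point']],.21)[0].round(3))
a=cv2.resize(cv2.imread('pics/scene4.png')[130:270,220:370],None,fx=4,fy=4)
cv2.imwrite('pics/c8.png',a)
E
```

```text
[0.5736 0.0188 0.207 ] [-179.41775131   -2.14934735 -178.07597861]
scene frame1_tab 0.82 [291.1 193. ] [0.568 0.033 0.21 ]
```

View pics/c8.png

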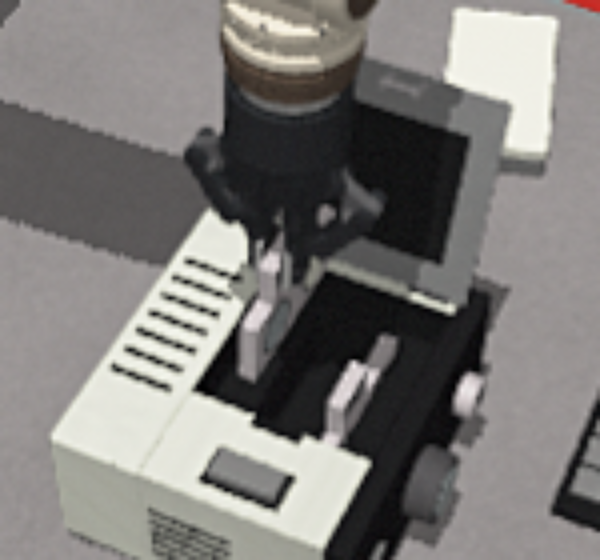

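```bash
python3 - <<'E'
import cv2
im=cv2.imread('pics/scene4.png')[185:245,270:345]
cv2.imwrite('pics/c9.png',cv2.resize(im,None,fx=10,fy=10,interpolation=cv2.INTER_CUBIC))
E
```

```text
(no output)
```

View pics/c9.png

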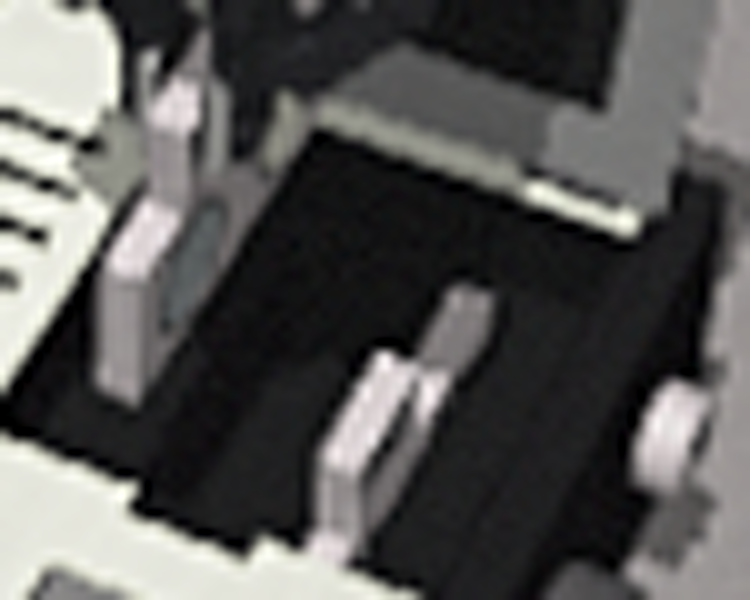

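```bash
python3 - <<'E'
from h import *
s=lambda x,y:[[x/10-.45+270,y/10-.45+185]]
R=lambda v,a=.03:np.array([[np.cos(a),np.sin(a)],[-np.sin(a),np.cos(a)]])@v[:2]
for k,x,y,z in(('b1top',125,271,.2007),('b1bot',116,396,.1487),('t1front',173,122,.2327),('t2front',340,465,.118),('t2bot',338,548,.086)):
    w=onz('scene',s(x,y),z)[0]; print(k,w.round(4),R(w).round(4))
print('tcp',R(np.array([.5736,.0188])).round(4),'tab1 was, tab2 in top cam',R(np.array([.5747,.0548])),R(np.array([.6253,.025])))
E
```

```text
b1top [ 0.5738 -0.0266  0.2007] [ 0.5728 -0.0438]
b1bot [ 0.5709 -0.0275  0.1487] [ 0.5699 -0.0446]
t1front [ 0.5743 -0.0014  0.2327] [ 0.574  -0.0187]
t2front [0.6233 0.0009 0.118 ] [ 0.623  -0.0178]
t2bot [ 0.6253 -0.0026  0.086 ] [ 0.625  -0.0214]
tcp [0.5739 0.0016] tab1 was, tab2 in top cam [0.57608516 0.03753693] [0.62576852 0.00623256]
```

Request:
servo_tool(plan="4 1 0 -0.004; 0 0 -12 0; 0 0 -15 0; 0 0 -15 0; 0 0 -10 0; 0 0 0 0")

```text
time_s: 12.1
eef_pos: [0.578, 0.0201, 0.1505]
eef_rot: [-179.4, -2.2, -178.3]
ft_force: [-0.3, -0.3, -0.0]
gripper_width: 0.0111
```

Request:
servo_tool(plan="-1 0 -6 0; 0 0 -5 0; 0 0 -5 0; 0 0 -5 0; 0 0 0 0")

```text
time_s: 12.6
eef_pos: [0.5767, 0.0202, 0.1287]
eef_rot: [-179.4, -2.2, -178.3]
ft_force: [-0.3, 0.1, -0.7]
gripper_width: 0.0112
```

Request:
servo_tool(plan="0 0 -6 0; 0 0 -6 0; 0 0 -6 0; 0 0 -6 0; 0 0 -4 0; 0 0 0 0")

```text
time_s: 13.2
eef_pos: [0.576, 0.0203, 0.0982]
eef_rot: [-179.4, -2.2, -178.3]
ft_force: [-1.8, -0.2, -1.3]
gripper_width: 0.0114
```

Request:
servo_tool(plan="0 0 -2 0; 0 0 -2 0; 0 0 -1 0; 0 0 -1 0; 0 0 0 0")

```text
time_s: 13.7
eef_pos: [0.576, 0.0201, 0.093]
eef_rot: [-179.4, -2.2, -178.3]
ft_force: [-4.6, -0.6, -0.5]
gripper_width: 0.0112
```

Request:
servo_tool(plan="-1 0 -1 0; 0 0 -1 0; 0 0 -1 0; 0 0 0 0")

```text
time_s: 14.1
eef_pos: [0.576, 0.0199, 0.0927]
eef_rot: [-179.4, -1.9, -178.3]
ft_force: [-2.4, 0.3, -0.9]
gripper_width: 0.0115
```

Request:
servo_tool(plan="0 0 -2 0; 0 0 -2 0; 0 0 0 0")

```text
time_s: 14.4
eef_pos: [0.5761, 0.0196, 0.0927]
eef_rot: [-179.4, -1.7, -178.3]
ft_force: [-2.2, 0.4, -1.6]
gripper_width: 0.0111
```

Request:
servo_tool(plan="0 0 0 0; 0 0 0 0; 0 0 0 0; 0 0 0 0; 0 0 0 0", hand=0.6)

```text
time_s: 14.9
eef_pos: [0.5778, 0.0195, 0.0922]
eef_rot: [-179.4, -1.5, -178.4]
ft_force: [0.2, -0.7, -0.7]
gripper_width: 0.0344
```

Request:
servo_tool(plan="0 0 15 0; 0 0 20 0; 0 0 35 0; 0 0 50 0; 0 -20 50 0; 0 -30 40 0; -20 -40 0 0; -30 -40 0 0")

```text
time_s: 15.7
eef_pos: [0.5265, -0.1076, 0.3107]
eef_rot: [-179.3, -1.3, -177.9]
ft_force: [1.0, -0.5, -0.1]
gripper_width: 0.0339
```

```bash
python3 - <<'E'
from h import *
for n in('scene','top'):
    cv2.imwrite(f'pics/{n}5.png',robot.camera(n))
    for t in('frame1_tab','frame2_tab'):
        for r in robot.place_of(n,t)[:2]: print(n,t,round(r['conf'],2),onz(n,[r['point']],.104)[0].round(3))
h=np.zeros((540,800,3),np.uint8)
h[:540,:400]=cv2.resize(cv2.imread('pics/scene5.png')[185:255,272:324],(400,540),interpolation=cv2.INTER_CUBIC)
h[:400,400:]=cv2.resize(cv2.imread('pics/top5.png')[145:205,255:315],(400,400),interpolation=cv2.INTER_CUBIC)
cv2.imwrite('pics/c10.png',h)
E
```

```text
scene frame1_tab 0.51 [0.572 0.015 0.104]
scene frame2_tab 0.59 [0.621 0.02  0.104]
scene frame2_tab 0.47 [0.584 0.12  0.104]
top frame1_tab 0.7 [0.579 0.027 0.104]
```

View pics/c10.png

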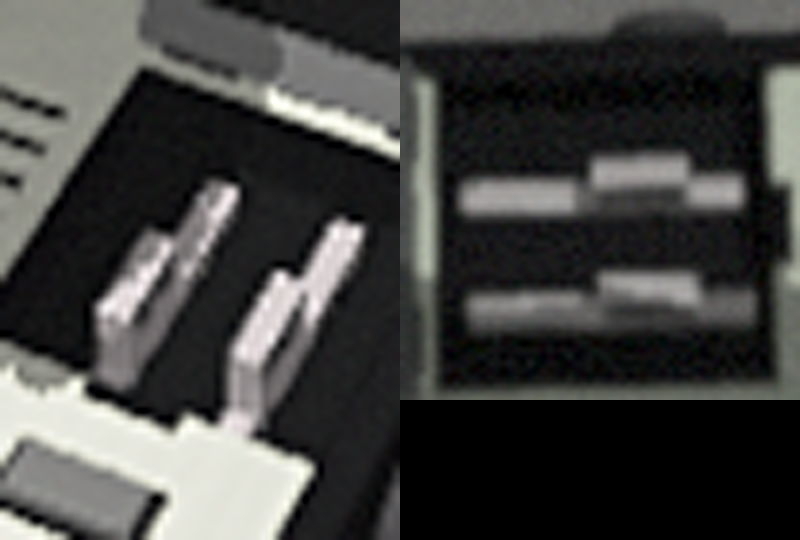

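Both frames stand with their tabs at the latch end. Next I take the shut gripper over and behind the hatch.

Request:
servo_tool(plan="5 10 25 0; 10 40 25 0; 10 45 5 0; 10 45 0 0; 10 45 0 0; 10 45 0 0; 10 45 0 0; 6 40 0 0", hand=1)

```text
time_s: 16.8
eef_pos: [0.5978, 0.2268, 0.3625]
eef_rot: [-179.3, -1.8, -177.7]
ft_force: [1.3, 0.4, 0.3]
gripper_width: 0.0
```

Request:
servo_tool(plan="0 0 0 0; 0 0 0 0")

```text
time_s: 17.0
eef_pos: [0.5976, 0.2356, 0.3581]
eef_rot: [-179.3, -2.1, -177.1]
ft_force: [1.5, -0.4, 0.8]
gripper_width: 0.0001
```

Request:
servo_tool(plan="0 -5 -30 0; 0 -5 -35 0; 0 -5 -30 0; 0 -5 -10 0; 0 -6 0 0; 0 -6 0 0; 0 0 0 0")

```text
time_s: 17.7
eef_pos: [0.5963, 0.2014, 0.2511]
eef_rot: [-179.3, -1.9, -177.0]
ft_force: [0.2, -0.3, 1.3]
gripper_width: -0.0003
```

Request:
servo_tool(plan="0 -6 0 0; 0 -6 0 0; 0 -6 0 0; 0 -6 0 0; 0 -7 0 0; 0 -8 0 0; 0 -8 0 0; 0 -8 0 0")

```text
time_s: 18.5
eef_pos: [0.5974, 0.143, 0.2543]
eef_rot: [-179.5, -1.6, -177.0]
ft_force: [0.1, 1.1, 0.6]
gripper_width: 0.0001
```

Request:
servo_tool(plan="0 -9 0 0; 0 -9 0 0; 0 -9 0 0; 0 -9 0 0; 0 -9 0 0; 0 -9 -1 0; 0 -9 -2 0; 0 -9 -3 0")

```text
time_s: 19.3
eef_pos: [0.5972, 0.0643, 0.2477]
eef_rot: [-179.5, -1.7, -177.0]
ft_force: [0.6, 0.7, 0.1]
gripper_width: 0.0002
```

```bash
python3 - <<'E'
from h import *
for n in('scene','top'):
    im=robot.camera(n); cv2.imwrite(f'pics/{n}6.png',im)
    for r in robot.place_of(n,'hatch_edge')[:2]: print(n,round(r['conf'],2),np.round(r['point'],1),'pred',[proj(n,[.6,.116-.156*np.cos(a),.1245+.156*np.sin(a)])[0].round(0).tolist() for a in np.radians([50,62,75,110])])
cv2.imwrite('pics/c11.png',cv2.resize(cv2.imread('pics/scene6.png')[130:280,220:390],None,fx=3.5,fy=3.5))
E
```

```text
scene 0.61 [304.6 179.2] pred [[299.0, 193.0], [304.0, 181.0], [310.0, 169.0], [326.0, 148.0]]
scene 0.43 [174.5 332.7] pred [[299.0, 193.0], [304.0, 181.0], [310.0, 169.0], [326.0, 148.0]]
```

View pics/c11.png

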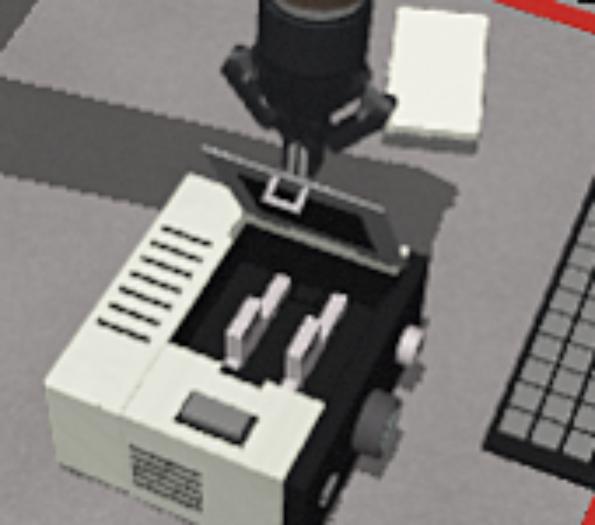

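The hatch follows the fingers, now at about 62 degrees as predicted, and both frames are home. Following the arc down.

Request:
servo_tool(plan="0 -9 -5 0; 0 -9 -6 0; 0 -9 -7 0; 0 -8 -8 0; 0 -7 -8 0; 0 -6 -10 0; 0 -5 -10 0; 0 -5 -10 0")

```text
time_s: 20.3
eef_pos: [0.5973, 0.0026, 0.1792]
eef_rot: [-179.4, -1.6, -177.0]
ft_force: [1.0, 1.4, 0.8]
gripper_width: 0.0
```

Request:
servo_tool(plan="0 -4 -9 0; 0 -4 -9 0; 0 -4 -9 0; 0 -4 -9 0; 0 -4 -8 0; 0 -3 -5 0; 0 0 0 0")

```text
time_s: 21.0
eef_pos: [0.5974, -0.0205, 0.1266]
eef_rot: [-179.7, -1.5, -176.9]
ft_force: [-1.6, 3.8, 5.1]
gripper_width: 0.0001
```

Request:
servo_tool(plan="0 0 -2 0; 0 0 -2 0; 0 0 -1 0; 0 0 0 0")

```text
time_s: 21.4
eef_pos: [0.5975, -0.0206, 0.1269]
eef_rot: [-179.7, -1.1, -176.8]
ft_force: [0.5, 1.5, 0.9]
gripper_width: -0.0001
```

Request:
servo_tool(plan="0 0 -3 0; 0 0 -4 0")

```text
time_s: 21.6
eef_pos: [0.5981, -0.0207, 0.1258]
eef_rot: [-179.7, -0.8, -176.8]
ft_force: [-15.4, 2.9, 39.3]
gripper_width: 0.0
```

Request:
servo_tool(plan="0 0 -5 0; 0 0 -5 0")

```text
time_s: 21.8
eef_pos: [0.5981, -0.0207, 0.1259]
eef_rot: [-179.6, -0.3, -176.8]
ft_force: [-16.1, 1.5, 36.7]
gripper_width: 0.0001
```

Pressed with well over 12 N. I'll back off slowly and check that it stays shut.

Request:
servo_tool(plan="0 0 3 0; 0 0 8 0; 0 0 25 0; 0 -10 40 0; -20 -30 40 0; -30 -40 20 0; -40 -40 0 0; -40 -40 0 0")

```text
time_s: 22.6
eef_pos: [0.4785, -0.1693, 0.2597]
eef_rot: [-179.5, -0.6, -176.4]
ft_force: [1.2, -0.3, 1.1]
gripper_width: 0.0002
```

Request:
servo_tool(plan="0 0 0 0; 0 0 0 0; 0 0 0 0; 0 0 0 0; 0 0 0 0; 0 0 0 0; 0 0 0 0; 0 0 0 0")

```text
time_s: 23.4
eef_pos: [0.4779, -0.1707, 0.2584]
eef_rot: [-179.5, -0.7, -176.5]
ft_force: [-0.3, 0.5, -0.7]
gripper_width: 0.0005
```

```bash
python3 - <<'E'
from h import *
for n in('scene','top'):
    im=robot.camera(n); cv2.imwrite(f'pics/{n}7.png',im)
    for t,z in (('hatch_edge',.1265),('objective_center',.031),('slide_box_center',.017),('lens_cleaner_center',.06)):
        for r in robot.place_of(n,t)[:1]: print(n,t,round(r['conf'],2),np.round(r['point'],1),onz(n,[r['point']],z)[0].round(3))
cv2.imwrite('pics/c12.png',cv2.resize(cv2.imread('pics/scene7.png')[120:300,200:400],None,fx=3,fy=3))
E
```

```text
scene hatch_edge 0.98 [290.2 236.8] [ 0.603 -0.038  0.127]
scene objective_center 0.61 [175.3 332.5] [ 0.456 -0.373  0.031]
scene slide_box_center 0.87 [343.  150.4] [0.555 0.449 0.017]
scene lens_cleaner_center 0.57 [237.3 368.4] [ 0.648 -0.384  0.06 ]
top hatch_edge 0.62 [319.4 177.1] [ 0.605 -0.053  0.127]
top slide_box_center 0.83 [149.9 197.9] [0.568 0.45  0.017]
top lens_cleaner_center 0.37 [329.1 178.8] [ 0.619 -0.085  0.06 ]
```

View pics/c12.png

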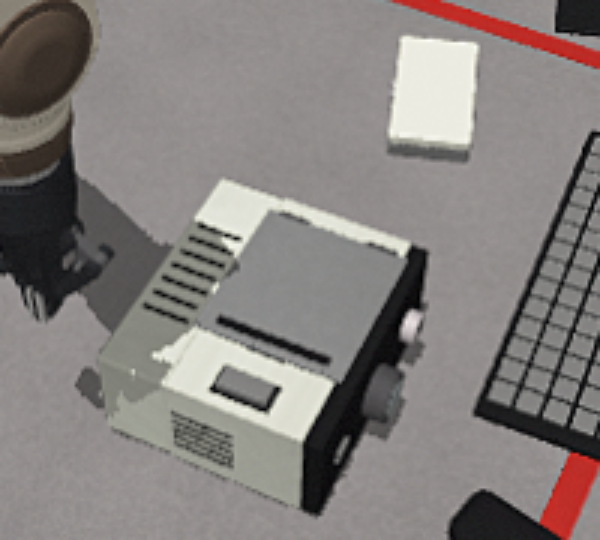

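The hatch has stayed flat for more than a second after release, so it is latched, and the robot touches nothing.

```bash
python3 -c "
from bench import robot
print(robot.close_job())"
```

```text
the job is handed in; nothing more can be done
None
```

The job is handed in at about 23.5 s of the 72 s allowed. The hatch sprang open by itself after the button press. I lifted the back-to-front frame out of the -x slot, turned it 180° and lowered it home. I then pushed the hatch shut and pressed it down until it latched.

**Last checks**
- **Frames:** after release, both tabs stood at the latch end and level in both camera views. They were not visible once the hatch was shut. When I let go, the gripper was within 0.5 mm of the height at which it had first gripped the frame.
- **Hatch:** it stayed flat for more than a second after I let go, and the gripper was clear.
- **Bystanders:** slide box, objective and bottle were found within about 1 cm of their first positions, which is within detection noise. The top camera did not find the objective at the end. Its only hit for the bottle was a weak false one on the latch button, so those two rest on the scene camera alone.

**What disagreed or ran over**
- The two cameras differed by about 5 mm in absolute position, so I aligned the turned frame against the other frame within the same picture.
- The closing press peaked at about 40 N vertically, about 43 N in total. That is above the suggested 6 to 12 N and above the 40 N limit on the arm or gripper body. The press was made with the fingertips, and the total was well under the 120 N wrist limit.

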